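# Open the touch-latch laundry cupboard

## Task

Open the small white laundry-supplies cupboard: press its handleless blue door in near the free edge until the push-to-open catch lets go, draw back so that the spring swings it ajar by itself, then reach behind the free edge and push the door wide open, about square to the cupboard, with the fingertips or the outside of the fingers. Never pinch the door, leave the cup, saucer, pump bottle and clamps where they stand, and finish clear of everything.

Things in the scene. Friction and masses are not known exactly. Their poses are not given: they have to be found in the camera images.
- cupboard: White plastic cupboard fixed on the glass shelf, 200 deep (its x), 220 wide (its y), 200 high; origin at the centre of its underside. Its front faces its own -x; it stands turned so that the front looks roughly to the robot's right. The door covers the whole front, 7 mm off the frame when shut.
- door (a joint): Door angle in rad about its upright hinge: 0 = shut and latched, negative = pressed in (stop -0.028), positive = open (stop 1.9). Near the free edge a push of 2 to 5 N moves it in; past about -0.016 (3 mm) the catch frees, surely so at the stop. Let go then, it swings ajar within about a second, to about 0.4. Beyond 0.4 no spring acts: it stays where it is left.
- door_press (a point): White dot (32 across) on the door's blue outer face, 180 from the hinge axis, 30 from the free edge (grey trim), 154 above the shelf. Moves with the door; axes: x into the cupboard, y along the door towards the hinge, z up. The door is 12 thick, 211 wide from the hinge axis, and spans 4 to 196 above the shelf.
- door_hinge (a point): Point on the door's hinge axis (mid-thickness of the door), 154 above the shelf. The hinge is at the end of the cupboard's front nearer the robot, the free edge at the far end when shut.
- cup: Blue plastic measuring cup with a handle, 80 across, 90 high, origin at the centre of its underside. Leave alone.
- saucer: White ceramic saucer, 136 across, 18 high, origin at the centre of its underside. Leave alone.
- pump: Black plastic pump bottle, closed, 64 across, 176 high, origin at the centre of its underside. Leave alone.
- clamp_a: Steel spring clamp with orange tips lying on the shelf, about 100 long (its x), 34 wide, 37 high, origin at the middle of its underside. Leave alone.
- clamp_b: A second, equal steel spring clamp. Leave alone.

How it is judged:
By the outcome, as a careful person would: the job done as asked, in the order asked, and still so for the second after the job is handed in, with the robot touching nothing.
It also fails if it takes over 64 s, if anything falls off the work surface, if the arm or the gripper's body presses on something with over 40 N, if the wrist force passes 120 N, or if a joint passes its speed limit or range.

## Robot

A 6-joint arm with a two-finger parallel gripper is mounted at the origin on the work surface. World frame = base frame: x ahead of the robot, y to its left, z up, the work surface at z = 0. Lengths are in m, angles in rad, forces in N, time in s.
With the tool pointing down it reaches from about 0.275 to 0.75 m from the base axis. Payload 10.2 kg.
Tool frame: the origin (TCP) lies midway between the tips of the shut fingers; the grasp point (between the pads) lies 19 mm behind it (env.hold_point_z is the distance from the TCP to the grasp point, in m); x points along the fingers, z is the direction in which the jaws open and shut, and the axes are right-handed (so a half turn about x gives the same grasp; the last joint's range is limited). The gripper opens to 85 mm and grips with 20 to 120 N. Pads are 22 mm wide; open, the fingers measure 114 mm over their backs; the gripper's body (76 mm by 85 mm) begins 54 mm behind the grasp point. The pads swing forward as they close: fully open they stand 13 mm farther back than shut.
Start: joints at [1.007, 0.313, 1.498, -0, 1.331, -0.223], TCP at [0.175, 0.495, 0.231] pointing down, gripper open.
Joint ranges: [-2.94, 2.94], [-0.97, 2.17], [0.19, 2.56], [-1.23, 4.37], [0.02, 3.11], [-2.88, 2.88]. Speed limits (rad/s): [2.39, 2.39, 3.01, 3.14, 3.14, 3.14].

## Interface

Orientations are given as a unit quaternion [x, y, z, w].
In Python, from bench import env, kinematics, monitor, eyes, job gives the robot as it stands. The module is installed in compiled form; this text tells all that it offers. Calls block until the motion is done:
- env.reach(position, orientation): joint-space move of the TCP to a pose.
- env.movel(position, velocity=0.15, frame=None, guard=None): straight line of the TCP; frame=None keeps the orientation; velocity is the mean speed in m/s. With guard (N) it stops when the force on the tool has changed by that much, and returns True; else False.
- env.set_joints(angles): joint-space move.
- env.release() and env.close_gripper(effort=None): open the fingers fully, or close them until they stop; effort is the grip in N (None keeps the last).
- env.hold(seconds).
- kinematics.ik(position, orientation): joint angles nearest the present ones, or None.
- monitor.sense(): the state.
- eyes.grab_frame(name): name is "side" or "top" or "wrist"; returns a dict with "frame" (400x640x3 uint8, red, green, blue), "mtx" (3x3 intrinsics, pixels), "view" (4x4, takes a point from world to camera coordinates). Camera axes: x right, y down, z forward; pixel columns grow to the right and rows downward; lengths in m; the calibration is good to about 2 mm. A picture is of the moment at which its call begins. There is no depth.
A pose or a line that the arm cannot do raises env.MotionError and nothing moves.
- job.hand_in(): hands the job in, once; it reports no verdict.
The state is a dict: "clock": time; "joints": joint angles; "qvel": joint speeds; "joint_efforts": joint torques, N m; "position": TCP position; "ee_rot": TCP orientation; "contact_force": force on the tool from outside, world axes, zero at the start; "ft_torque": the same for the moment, N m; "finger_gap": opening from 0.0 (shut) to 1.0 (fully open).
Only numpy, scipy, OpenCV 4.12 (cv2) and the standard library are available. Lean on these libraries where they do the work, as an engineer would, in place of code of your own. Each camera call takes 0.05 s, during which the arm holds its last target. There are 200 camera calls.

## Working session

There is one attempt and no reset: what is moved stays moved. The work goes in short steps, each a Python script; the robot and the scene stay as the last script left them, time stands still between calls to the robot, and variables do not carry over. Pictures are saved under pics/ and viewed, about 8 in all and at most 12, crops included, and the job is handed in when it is done.

```bash
mkdir -p pics; cat > h.py <<'E'
import numpy as np, cv2
from bench import env,kinematics,monitor,eyes,job
def snap(cam,fn):
    f=eyes.grab_frame(cam); cv2.imwrite('pics/'+fn,f['frame'][:,:,::-1]); return f
def ray(f,u,v):
    V=np.array(f['view']);K=np.array(f['mtx']);R=V[:3,:3];o=-R.T@V[:3,3]
    return o,R.T@np.linalg.solve(K,[u,v,1.])
def atz(f,u,v,z):
    o,d=ray(f,u,v); return o+d*(z-o[2])/d[2]
def tri(f,p,g,q):
    o,d=ray(f,*p);a,b=ray(g,*q)
    s=np.linalg.lstsq(np.c_[d,-b],a-o,rcond=None)[0]
    x,y=o+d*s[0],a+b*s[1]; return (x+y)/2,np.linalg.norm(x-y)
def proj(f,P):
    c=np.array(f['view'])@np.r_[P,1]; q=np.array(f['mtx'])@c[:3]; return q[:2]/q[2]
E
python3 - <<'E'
from h import *
import pickle
F={c:snap(c,c+'0.png') for c in('side','top','wrist')}
pickle.dump(F,open('F0.pkl','wb'))
for c in F: print(c,np.round(ray(F[c],320,200),3))
s=monitor.sense();print(s['clock'],s['ee_rot'],s['finger_gap'])
E
```

```text
side [[ 0.026 -0.86   0.719]
 [ 0.495  0.687 -0.532]]
top [[ 0.507 -0.091  1.262]
 [ 0.076 -0.017 -0.997]]
wrist [[ 0.114  0.517  0.374]
 [ 0.255 -0.079 -0.964]]
0.15 [-0.40811405  0.57784801  0.40784922  0.57722926] 1.0011945824963708
```

View pics/side0.png

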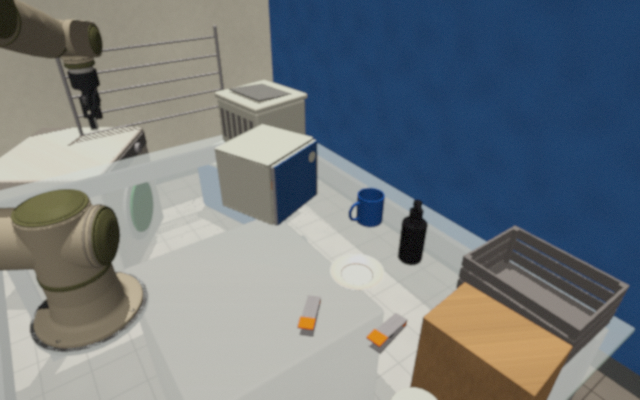

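View pics/top0.png

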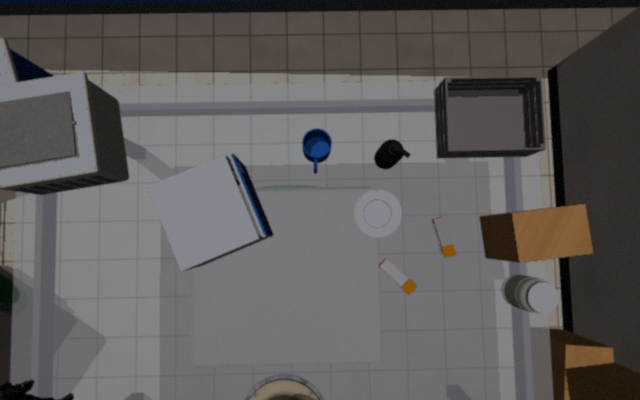

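Side view: the cupboard's blue door faces right, with the white dot near (312,157). Top view: the door's top edge runs from about (233,157) at the free end to (268,237) at the hinge. The cup is at (317,145), the saucer at (377,213), the pump at (390,153) and the clamps at (443,238) and (398,277). I'll magnify both.

```bash
python3 - <<'E'
import cv2,numpy as np
a=cv2.imread('pics/top0.png')[140:280,140:340]; b=cv2.imread('pics/side0.png')[110:235,205:330]
a=cv2.resize(a,None,fx=4,fy=4,interpolation=3)[:, :]
b=cv2.resize(b,None,fx=4.48,fy=4.48,interpolation=3)
a=cv2.convertScaleAbs(a[:, :560],alpha=1.3)
cv2.imwrite('pics/c0.png',np.hstack([a[:,:240+0] if 0 else a[:, :560][:, 200:540] if 0 else a[:,220:560],b[:,100:560]]))
E
```

```text
(no output)
```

View pics/c0.png

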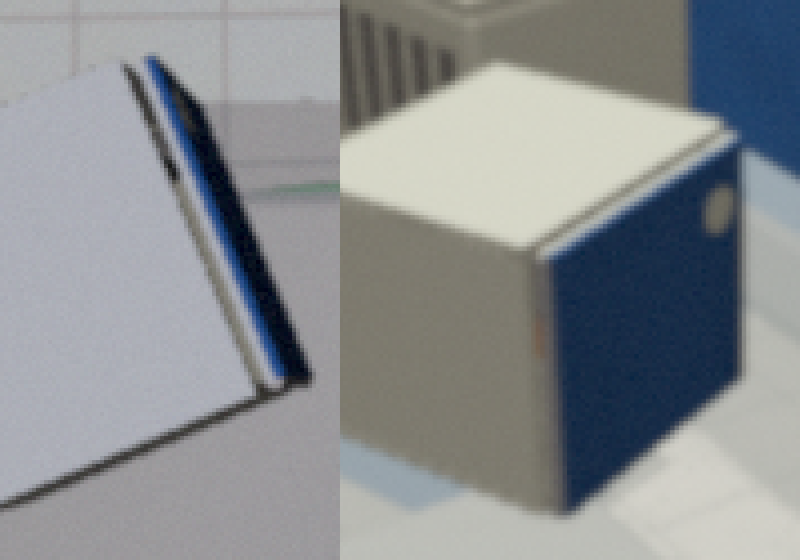

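The crop gives the top door edge (outer) at (234.5,155) to (266.8,235) in the top image. The dot is at (241,169) top and (311.7,156.9) side. The frame's near top corner is at (258.8,238.3) top and (267.9,165.1) side.

```bash
python3 - <<'E'
from h import *
import pickle
F=pickle.load(open('F0.pkl','rb'));t,s=F['top'],F['side']
np.set_printoptions(precision=4,suppress=True)
print('dot',tri(t,(241,169),s,(311.7,156.9)))
print('corner',tri(t,(258.8,238.3),s,(267.9,165.1)))
a=atz(t,234.5,155,.196);b=atz(t,266.8,235,.196);print(a,b,np.linalg.norm(a-b),np.degrees(np.arctan2(*(b-a)[:2])))
# cupboard top corners: far front, back left, near
P=[atz(t,*p,.2) for p in((226.3,156.3),(148.5,188),(182.5,269.8),(258.8,238.3))]
for i in range(4):print(P[i],np.linalg.norm(P[i]-P[i-1]))
print('foot',atz(s,278,225,.004))
for n,p,q,z in(('cup',(317,145),None,.09),('saucer',(377,213),None,.018),('pump',(388,155),None,.15),('ca',(398,277),None,.02),('cb',(445,238),None,.02)):print(n,atz(t,*p,z))
E
```

```text
dot (array([0.6751, 0.0862, 0.1524]), np.float64(0.003731350839644414))
corner (array([0.5001, 0.0385, 0.1974]), np.float64(0.0014293227161124304))
[0.7014 0.0957 0.196 ] [0.507  0.0199 0.196 ] 0.2086702767016043 -111.3149924691332
[0.6978 0.1147 0.2   ] 0.21242947844296683
[0.6245 0.3004 0.2   ] 0.19960995733201975
[0.4291 0.2189 0.2   ] 0.21177514410740647
[0.4995 0.0385 0.2   ] 0.19365192626187416
foot [0.5117 0.0223 0.004 ]
cup [ 0.7439 -0.1055  0.09  ]
saucer [ 0.5625 -0.2711  0.018 ]
pump [ 0.7031 -0.2842  0.15  ]
ca [ 0.3837 -0.3239  0.02  ]
cb [ 0.4889 -0.4591  0.02  ]
```

The measured sizes agree: the cupboard is 0.212 × 0.197, the door 0.209, and the corner height 0.197. The dot is at about (0.674,0.085,0.154). I'll plan with the tool vertical and check IK before moving.

```bash
cat >> h.py <<'E'
from scipy.spatial.transform import Rotation as Ro
H=np.array([.5030,.0250]); A0=np.radians(21.3)
def uv(phi):
    a=A0-phi; return np.array([np.cos(a),np.sin(a)]),np.array([np.sin(a),-np.cos(a)])  # along door, outward
SG=1
def quat(phi):
    n=np.r_[uv(phi)[1],0]*SG; x=np.array([0,0,-1.]); return Ro.from_matrix(np.c_[x,n,np.cross(x,n)]).as_quat()
def pt(phi,r,off,z): # off: from mid-plane, outward +
    u,n=uv(phi); return np.r_[H+r*u+off*n,z]
E
python3 - <<'E'
import h; from h import *
np.set_printoptions(precision=3,suppress=True)
for sg in(1,-1):
    h.SG=sg; print(sg)
    for p,f in((pt(0,.18,.1,.33),0),(pt(0,.18,.1,.14),0),(pt(0,.18,.017,.14),0),([.68,-.06,.14],0),([.68,-.06,.3],0),(pt(.2,.175,0,.3),.3),(pt(.2,.175,0,.135),.3),(pt(.8,.17,-.02,.135),.8),(pt(1.57,.17,-.02,.135),1.57),(pt(1.4,.17,-.02,.3),1.57)):
        print(np.round(p,3),kinematics.ik(p,quat(f)))
E
```

```text
1
[ 0.707 -0.003  0.33 ] [-0.169  0.764  0.54  -0.     1.837  2.601]
[ 0.707 -0.003  0.14 ] [-0.169  0.798  0.961 -0.     1.383  2.601]
[0.677 0.075 0.14 ] [-0.062  0.734  1.076 -0.     1.332  2.708]
[ 0.68 -0.06  0.14] [-0.259  0.738  1.069 -0.     1.335  2.511]
[ 0.68 -0.06  0.3 ] [-0.259  0.672  0.774 -0.     1.695  2.511]
[0.675 0.055 0.3  ] None
[0.675 0.055 0.135] None
[ 0.666 -0.027  0.135] None
[ 0.584 -0.126  0.135] [-0.409  0.555  1.398 -0.     1.189 -2.352]
[ 0.608 -0.11   0.3  ] [-0.369  0.495  1.058 -0.     1.588 -2.312]
-1
[ 0.707 -0.003  0.33 ] [-0.169  0.764  0.54  -0.     1.837 -0.541]
[ 0.707 -0.003  0.14 ] [-0.169  0.798  0.961 -0.     1.383 -0.541]
[0.677 0.075 0.14 ] [-0.062  0.734  1.076 -0.     1.332 -0.434]
[ 0.68 -0.06  0.14] [-0.259  0.738  1.069 -0.     1.335 -0.631]
[ 0.68 -0.06  0.3 ] [-0.259  0.672  0.774 -0.     1.695 -0.631]
[0.675 0.055 0.3  ] [-0.091  0.658  0.799 -0.     1.685 -0.163]
[0.675 0.055 0.135] [-0.091  0.73   1.095 -0.     1.316 -0.163]
[ 0.666 -0.027  0.135] [-0.217  0.705  1.141 -0.     1.296  0.212]
[ 0.584 -0.126  0.135] [-0.409  0.555  1.398 -0.     1.189  0.789]
[ 0.608 -0.11   0.3  ] [-0.369  0.495  1.058 -0.     1.588  0.829]
```

```bash
sed -i 's/^SG=1/SG=-1/' h.py; python3 - <<'E'
from h import *
np.set_printoptions(precision=4,suppress=True)
q=quat(0)
env.close_gripper(40)
p=monitor.sense()['position']; env.movel([p[0],p[1],.33],velocity=.2)
env.reach(pt(0,.18,.07,.32),q)
env.movel(pt(0,.18,.07,.143),velocity=.15)
snap('wrist','w1.png')
s=monitor.sense();print(s['clock'],s['position'],s['contact_force'],s['finger_gap'])
print(env.movel(pt(0,.18,.026,.143),velocity=.06,guard=8))
s=monitor.sense();print(s['clock'],s['position'],s['contact_force'])
snap('side','s1.png')
E
```

```text
5.425 [0.6965 0.0251 0.1441] [-0.2411  1.0773 -0.2038] 0.0037596730038369276
False
6.3083 [0.6802 0.0659 0.143 ] [ 1.0671 -0.364  -0.3896]
```

View pics/s1.png

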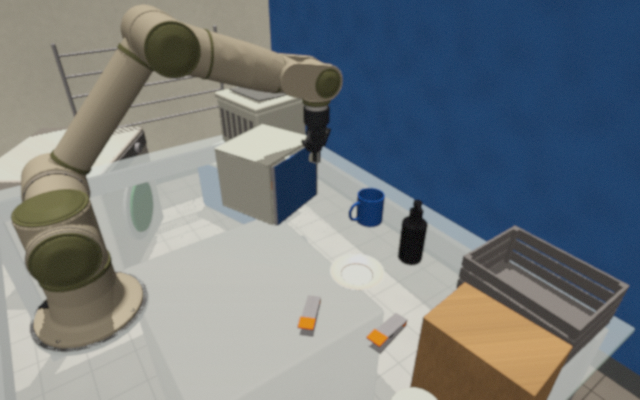

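The fingers stand just in front of the door's dot, with the tip near (315,160), and nothing else has moved. Next I press and draw back.

```bash
python3 - <<'E'
from h import *
np.set_printoptions(precision=4,suppress=True)
n=uv(0)[1]
def rep(t):
    s=monitor.sense();print(t,round(s['clock'],2),'off',round((s['position'][:2]-H)@n,4),'Fn',round(s['contact_force'][:2]@n,2))
hit=False
for off in np.arange(.022,-.003,-.002):
    hit=env.movel(pt(0,.18,off,.143),velocity=.02,guard=12); rep('press')
    if hit or monitor.sense()['contact_force'][:2]@n>10: break
env.hold(.2); rep('held')
env.movel([.69,-.06,.143],velocity=.2)
env.hold(1.2); rep('back')
snap('top','t2.png');
a=cv2.imread('pics/t2.png')[130:280,140:340]; cv2.imwrite('pics/t2c.png',cv2.resize(a,None,fx=4,fy=4,interpolation=3))
E
```

```text
press 6.71 off 0.0219 Fn 0.2
press 6.96 off 0.0199 Fn -0.44
press 7.21 off 0.0182 Fn 1.64
press 7.46 off 0.0163 Fn 3.83
press 7.71 off 0.0143 Fn 4.53
press 7.96 off 0.0141 Fn 12.77
held 8.16 off 0.0141 Fn 13.55
back 10.21 off 0.1471 Fn -0.7
```

View pics/t2c.png

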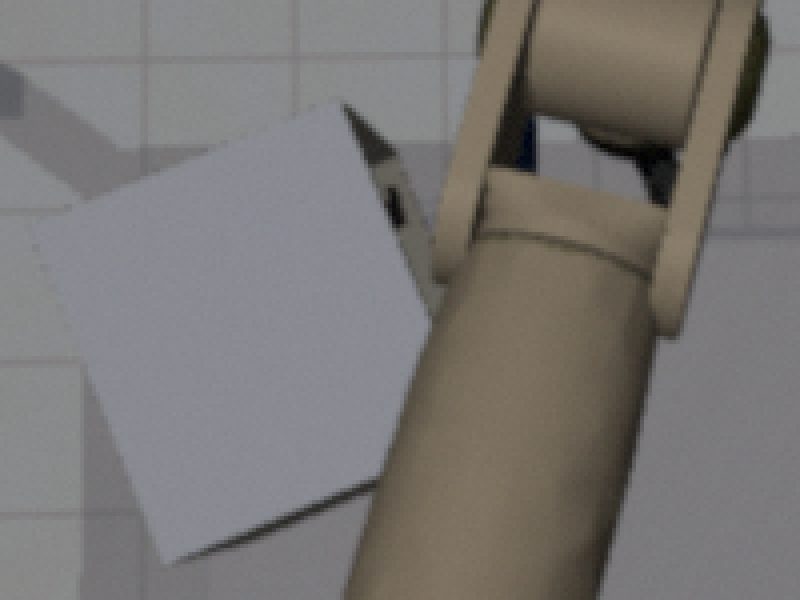

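The door stood ajar: the frame front and catch now show at crop (390,200), and the blue door is at about (525,140), partly hidden by the arm. I'll rise, go above the gap and look with the wrist camera.

```bash
python3 - <<'E'
from h import *
import pickle
env.movel([.69,-.06,.30],velocity=.2)
env.reach(pt(.12,.175,.0,.30),quat(.3))
F={c:snap(c,c+'3.png') for c in('wrist','side')}
pickle.dump(F,open('F3.pkl','wb'))
for phi in(.3,.4,.5): print(phi,[np.round(proj(F['side'],pt(phi,.211,o,.196)),1) for o in(-.006,.006)],np.round(proj(F['wrist'],pt(phi,.211,-.006,.196)),1),np.round(proj(F['wrist'],pt(phi,.1,-.006,.196)),1))
print(monitor.sense()['clock'])
w=cv2.imread('pics/wrist3.png');s=cv2.imread('pics/side3.png')[100:240,200:340]
w=cv2.resize(w,(480,300));s=cv2.resize(s,(300,300),interpolation=3)
cv2.imwrite('pics/c3.png',np.hstack([w,s]))
E
```

```text
0.3 [array([329.2, 145.3]), array([331.9, 146.6])] [358.6 225.5] [236.  225.4]
0.4 [array([333.8, 147.6]), array([336.2, 149.1])] [357.2 246.9] [236.9 235.7]
0.5 [array([338. , 150.3]), array([340.1, 151.9])] [353.7 267.4] [236.7 245.8]
11.875
```

View pics/c3.png

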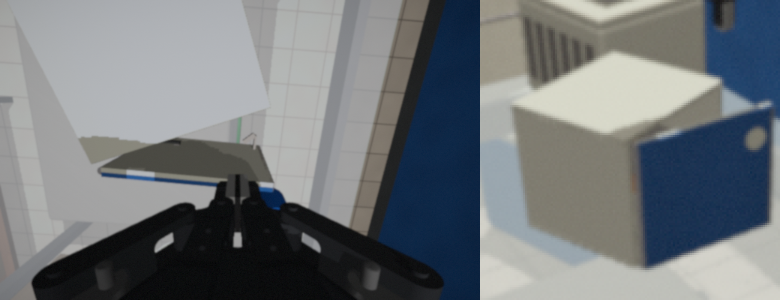

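The wrist view shows the door's inner top corner at about (363,243) full scale, and the side view at about (335,148). Both match an angle of about 0.39–0.40. The gap behind it is free, so I descend and push along the arc.

```bash
python3 - <<'E'
from h import *
np.set_printoptions(precision=3,suppress=True)
def rep(t):
    s=monitor.sense();print(t,round(s['clock'],2),s['position'],s['contact_force'])
env.movel(pt(.2,.175,0,.30),velocity=.1,frame=quat(.3))
print(env.movel(pt(.2,.175,0,.143),velocity=.12,guard=10)); rep('in')
for phi in(.42,.65,.88,1.1,1.3,1.45,1.56):
    g=env.movel(pt(phi,.175,-.019,.143),velocity=.08,frame=quat(phi),guard=20); rep(round(phi,2))
    if g: print('GUARD');break
else:
    env.hold(.3); env.movel(pt(1.56,.175,-.05,.143),velocity=.06); rep('off')
snap('side','s4.png'); snap('wrist','w4.png')
w=cv2.imread('pics/w4.png');s=cv2.imread('pics/s4.png')
cv2.imwrite('pics/c4.png',np.hstack([cv2.resize(w,(320,200)),cv2.resize(s[100:300,200:440],(480,400))[:200] if 0 else cv2.resize(s[100:300,200:440],(240,200))]) if 0 else cv2.resize(s[80:320,180:500],(800,600),interpolation=3))
E
```

```text
False
in 13.62 [0.676 0.055 0.144] [ 0.955  0.429 -0.244]
0.42 14.02 [0.679 0.036 0.143] [-0.285  0.439 -0.741]
0.65 14.68 [ 0.676 -0.004  0.143] [0.643 0.553 0.484]
0.88 15.33 [ 0.665 -0.043  0.143] [-0.194 -0.099  1.125]
1.1 15.97 [ 0.646 -0.077  0.143] [ 0.542 -0.392 -0.201]
1.3 16.56 [ 0.623 -0.103  0.143] [ 0.302  0.185 -0.282]
1.45 17.04 [ 0.603 -0.12   0.143] [0.134 0.462 0.568]
1.56 17.43 [ 0.586 -0.13   0.143] [-0.1   -0.696  0.512]
off 18.4 [ 0.615 -0.119  0.143] [-0.162  0.195  0.355]
```

View pics/c4.png

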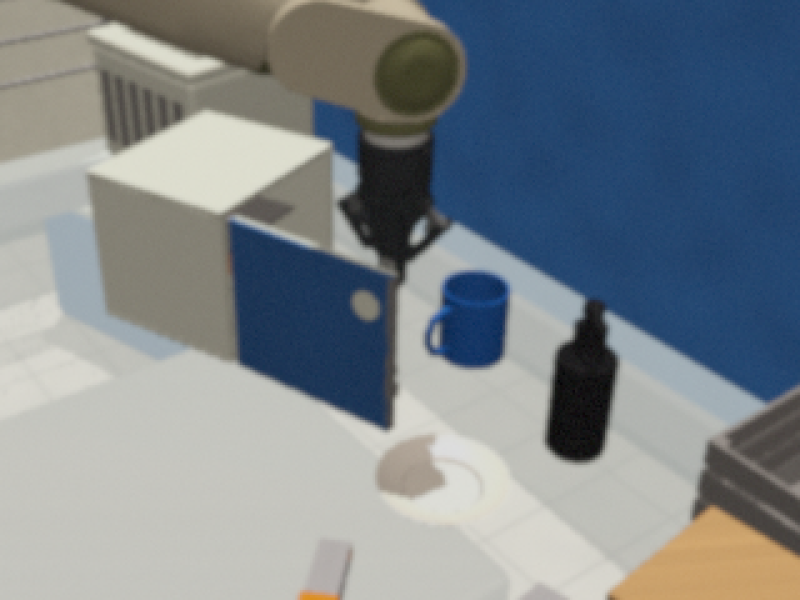

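The door is wide open, with its free top corner at crop (395,272), i.e. (338,189) full scale. The cup, saucer and pump are untouched. I'll rise clear, retreat and check the angle.

```bash
python3 - <<'E'
from h import *
env.movel([.615,-.119,.34],velocity=.2)
p0=monitor.sense()['position']
env.reach([.40,-.05,.40],quat(1.2)) if 0 else env.movel([.66,-.03,.36],velocity=.15)
env.hold(.5)
s=snap('side','s5.png');t=snap('top','t5.png')
for phi in(1.3,1.4,1.5,1.57,1.65): print(phi,np.round([proj(s,pt(phi,.211,o,.196)) for o in(-.006,.006)],1).tolist(),np.round(proj(t,pt(phi,.211,0,.196)),1))
S=cv2.imread('pics/s5.png')[140:340,220:440];T=cv2.imread('pics/t5.png')[120:320,200:480]
cv2.imwrite('pics/c5.png',np.hstack([cv2.resize(S,(352,320),interpolation=3),cv2.resize(T,(448,320),interpolation=3)]))
st=monitor.sense();print(st['clock'],st['position'],st['contact_force'])
# change vs start outside arm
a=cv2.imread('pics/side0.png');b=cv2.imread('pics/s5.png')
d=cv2.absdiff(a,b).max(2)
for n,(x0,x1,y0,y1) in dict(cup=(345,388,186,230),pump=(398,430,198,266),saucer=(330,385,252,292),clamps=(295,410,292,350)).items(): print(n,(d[y0:y1,x0:x1]>40).sum())
E
```

```text
1.3 [[348.2, 177.8], [347.0, 180.0]] [334.2 182.8]
1.4 [[346.0, 181.7], [344.3, 183.8]] [339.2 189.9]
1.5 [[342.8, 185.5], [340.7, 187.6]] [343.6 197.5]
1.57 [[340.1, 188.1], [337.6, 190.2]] [346.1 203.1]
1.65 [[336.5, 191.1], [333.6, 193.1]] [348.6 209.7]
21.0583 [ 0.6599913  -0.03005208  0.35999989] [ 0.18833754 -0.1986043  -0.16760102]
cup 95
pump 0
saucer 107
clamps 0
```

View pics/c5.png

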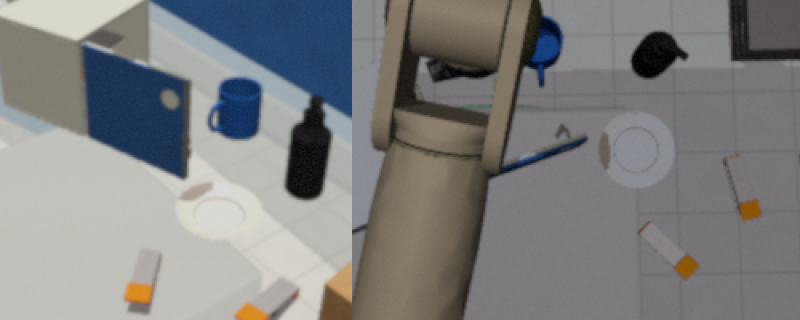

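The free edge is at (337,189) in the side view, which matches an angle of about 1.57. The small changes at the saucer look like the door's shadow, the cup change is likely the arm's shadow, and nothing appears to have moved. The gripper is high and clear.

```bash
python3 -c "
from h import *
job.hand_in()"
```

```text
the job is handed in; nothing more can be done
```

The cupboard door is open to about 1.57 rad, square to the cupboard, and I have handed the job in.

- **Press:** I pressed the door in at the dot with closed fingers, up to its stop (about 5 mm of travel, 13 N).
- **Ajar:** I drew back, and the spring swung the door to about 0.4 rad. The wrist and side views agreed on that angle.
- **Wide open:** I came down behind the door near the free edge and pushed it round with the outside of the fingers. The wrist force stayed near 1 N and the door was never pinched.

**Last checks:**
- The gripper was at z = 0.36 m, touching nothing, at about 21 s of the 64 s allowed.
- The pump and clamps showed no pixel change in the side view.
- The cup and saucer patches showed small changes (about 100 pixels each). The saucer change is where the door's shadow falls. I put the cup change down to the arm's shadow but did not check it separately. Both stand where they were in the pictures.

No check failed.

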